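Put the reagent bottles back in their colour-coded spill trays

TASK

Put the five reagent bottles standing about the bench away in their spill trays by storage class: red caps in the red tray, blue caps in the blue tray, and the loose yellow-capped bottle in the yellow tray beside the one already there. Keep them upright and set each down gently, standing flat on the tray floor. Do not shift the bottle already in the yellow tray or the white beaker.

Things in the scene. Friction and masses are not known exactly. Their poses are not given: they have to be found in the camera images.
- red_1: first reagent bottle, amber glass, with a red ribbed screw cap, blank white label with a red band. Round: body 56 mm diameter up to 60 mm, neck 43 mm, cap 54 mm diameter from 75 to 103 mm height, 103 mm tall in all; about 0.15 to 0.31 kg. Origin: centre of its underside, z up its axis; stands loose on the bench at the start.
- red_2: second reagent bottle, amber glass, with a red ribbed screw cap, blank white label with a red band. Round: body 56 mm diameter up to 60 mm, neck 43 mm, cap 54 mm diameter from 75 to 103 mm height, 103 mm tall in all; about 0.15 to 0.31 kg. Origin: centre of its underside, z up its axis; stands loose on the bench at the start.
- blue_1: first reagent bottle, amber glass, with a blue ribbed screw cap, blank white label with a blue band. Round: body 56 mm diameter up to 60 mm, neck 43 mm, cap 54 mm diameter from 75 to 103 mm height, 103 mm tall in all; about 0.15 to 0.31 kg. Origin: centre of its underside, z up its axis; stands loose on the bench at the start.
- blue_2: second reagent bottle, amber glass, with a blue ribbed screw cap, blank white label with a blue band. Round: body 56 mm diameter up to 60 mm, neck 43 mm, cap 54 mm diameter from 75 to 103 mm height, 103 mm tall in all; about 0.15 to 0.31 kg. Origin: centre of its underside, z up its axis; stands loose on the bench at the start.
- yellow_1: loose reagent bottle, amber glass, with a yellow ribbed screw cap, blank white label with a yellow band. Round: body 56 mm diameter up to 60 mm, neck 43 mm, cap 54 mm diameter from 75 to 103 mm height, 103 mm tall in all; about 0.15 to 0.31 kg. Origin: centre of its underside, z up its axis; stands loose on the bench at the start.
- yellow_stored: bottle of the same make and size with a yellow cap, already standing in the yellow tray, in the half towards the tray's +x end; it stays there. Origin: centre of its underside, z up.
- red_tray: red plastic spill tray, fixed to the bench, 180 mm long (its x) by 100 mm wide (its y), 32 mm high, walls and floor 4 mm thick, so inside 172 by 92 mm with the floor 4 mm above the bench; open at the top; room for two bottles side by side along its length. Origin: centre of its underside. Empty at the start.
- blue_tray: blue plastic spill tray, fixed to the bench, 180 mm long (its x) by 100 mm wide (its y), 32 mm high, walls and floor 4 mm thick, so inside 172 by 92 mm with the floor 4 mm above the bench; open at the top; room for two bottles side by side along its length. Origin: centre of its underside. Empty at the start.
- yellow_tray: yellow plastic spill tray, fixed to the bench, 180 mm long (its x) by 100 mm wide (its y), 32 mm high, walls and floor 4 mm thick, so inside 172 by 92 mm with the floor 4 mm above the bench; open at the top; room for two bottles side by side along its length. Origin: centre of its underside. One yellow-capped bottle already stands in it; the other half is free.
- beaker: small white plastic beaker, 42 mm diameter, 58 mm tall, open and empty, standing loose among the bottles; it stays where it is. Origin: centre of its underside.
There are look-alikes about, which are no part of the job. What is shaped like the blue_tray but black or grey is not meant.

How it is judged (in metres and radians):
At the end, for the whole second after the job is handed in: Each bottle stands inside the tray of its cap's colour, foot on the tray floor (under 10 mm above the tray's underside), upright within 0.1 rad, released and at rest; the stored yellow bottle and the beaker stand within 20 mm of where they were (x of red_1 in the frame of red_tray between -0.075 and 0.075 m and y of red_1 in the frame of red_tray between -0.035 and 0.035 m and z of each of red_1, red_2 in the frame of red_tray below 0.01 m and angle between each of red_1, red_2, blue_1, blue_2, yellow_1, yellow_stored, beaker's own z axis and vertical below 0.1 rad and linear speed of each of red_1, red_2, blue_1, blue_2, yellow_1, yellow_stored below 0.02 m/s and angular speed of each of red_1, red_2, blue_1, blue_2, yellow_1, yellow_stored below 0.2 rad/s and x of red_2 in the frame of red_tray between -0.075 and 0.075 m and y of red_2 in the frame of red_tray between -0.035 and 0.035 m and x of blue_1 in the frame of blue_tray between -0.075 and 0.075 m and y of blue_1 in the frame of blue_tray between -0.035 and 0.035 m and z of each of blue_1, blue_2 in the frame of blue_tray below 0.01 m and x of blue_2 in the frame of blue_tray between -0.075 and 0.075 m and y of blue_2 in the frame of blue_tray between -0.035 and 0.035 m and x of yellow_1 in the frame of yellow_tray between -0.075 and 0.075 m and y of yellow_1 in the frame of yellow_tray between -0.035 and 0.035 m and z of each of yellow_1, yellow_stored in the frame of yellow_tray below 0.01 m and x of yellow_stored in the frame of yellow_tray between -0.075 and 0.075 m and y of yellow_stored in the frame of yellow_tray between -0.035 and 0.035 m and distance of each of beaker, yellow_stored from where it was at the start of the episode below 0.02 m); the robot touches nothing.
It fails at once if a bottle is tipped more than 30 degrees from upright (angle between any of red_1, red_2, blue_1, blue_2, yellow_1, yellow_stored's own z axis and vertical above 0.52 rad).
It fails at once if a bottle is dropped or banged down: faster than 0.6 m/s with its foot less than 30 mm above the bench (a fall of about 2 cm) ((height (world z) of red_1 below 0.03 m and linear speed of red_1 above 0.6 m/s) or (height (world z) of red_2 below 0.03 m and linear speed of red_2 above 0.6 m/s) or (height (world z) of blue_1 below 0.03 m and linear speed of blue_1 above 0.6 m/s) or (height (world z) of blue_2 below 0.03 m and linear speed of blue_2 above 0.6 m/s) or (height (world z) of yellow_1 below 0.03 m and linear speed of yellow_1 above 0.6 m/s)).
It fails at once if the bottle already in the yellow tray is shifted more than 20 mm (distance of yellow_stored from where it was at the start of the episode above 0.02 m).
It fails at once if the beaker is shifted more than 20 mm or tipped (distance of beaker from where it was at the start of the episode above 0.02 m or angle between beaker's own z axis and vertical above 0.3 rad).
It also fails if it takes over 120 s, if anything falls off the work surface, if the arm or the gripper's body presses on something with over 40 N, if the wrist force passes 120 N, or if a joint passes its speed limit or range.

ROBOT

A 6-joint arm with a two-finger parallel gripper is mounted at the origin on the work surface. World frame = base frame: x ahead of the robot, y to its left, z up, the work surface at z = 0. Lengths are in mm, angles in rad, forces in N, time in s.
With the tool pointing down it reaches from about 350 to 850 mm from the base axis. Payload 8.1 kg.
Tool frame: the origin (TCP) lies at the very end of the fingers, on their centre line; the grasp point (between the pads) lies 19 mm behind it; z points along the fingers, y is the line along which they close (so a half turn about z gives the same grasp; the last joint's range is limited). The gripper opens to 93 mm and grips with 3 to 60 N. Pads are 15 mm wide; open, the fingers measure 128 mm over their backs; the gripper's body (75 mm by 188 mm) begins 65 mm behind the grasp point.
Start: joints at [1.159, 0.13, 1.488, -0, 1.523, -0.085], TCP at [192.587, 568.257, 218.635] pointing down, gripper open.
Joint ranges: [-2.96, 2.96], [-0.89, 2.26], [0.02, 2.5], [-1.34, 4.48], [0, 2.73], [-2.66, 2.66]. Speed limits (rad/s): [2.39, 2.39, 2.79, 3.14, 3.14, 3.14].

INTERFACE

Orientations are given as a 3x3 rotation matrix whose columns are the frame's x, y, z axes.
In Python, from cell import bot gives the robot as it stands.
- The arm moves only by the tool arm_command, never from a script. Its argument "motion" is a list that holds one entry, the list of rows, each a list of 7 numbers: the shift along the tool's x, y, z in cm, then the turn, a rotation vector about the tool's x, y, z in degrees, then the finger opening in cm, from 0 to 9.3. In form: [[[tx, ty, tz, ax, ay, az, hand], ...]]. A call has 1 to 10 rows; each row shifts and turns the commanded pose from where the row before left it, along the tool's axes as they then stand; what a row does not reach is not made up. A row lasts 1/10 s, in which the tool goes at most 50 mm and 8.59 degrees, less where a joint would pass 70% of its speed; a pose out of reach is approached as far as the arm can. A call with a gripper value outside its range is refused whole. The fingers move at their own pace and stop on an object; "grip_force" is the grip in N (left out, the last holds). Time passes only in rows, so rows that do not move let the fingers close. It gives the time, the measured TCP pose, the force, the opening and the grip force at its end, in the units of the state.
- bot.observe(): the state, without advancing time (a new reading comes with each control period).
- bot.snapshot(name): name is "side" or "top"; returns the picture (400x640x3 uint8, red, green, blue); there is no depth.
- bot.calibration(name): a dict with "fovy" (degrees; the focal length in pixels is half the picture's height over the tangent of half this angle, whatever the lens; pixels are square), "cx", "cy" (the principal point, pixels), "position" and "rotation" of the camera in the world. Camera axes: x right, y up, looking along -z (the intrinsics and any distortion apply to the point x, -y, -z); pixel columns grow to the right and rows downward; lengths in mm; the calibration is good to about 2 mm. A picture is of the moment at which its call begins. calibration takes no time and is no camera call.
- bot.job_done(): hands the job in; it is judged then, once.
The state is a dict: "time_s": time; "q": joint angles; "qvel": joint speeds; "joint_efforts": joint torques, N m; "ee_pos": TCP position; "orientation": TCP orientation; "contact_force": force on the tool from outside, world axes, zero at the start; "wrist_torque": the same for the moment, N m; "finger_gap": finger opening in mm; "grasp_force": force on a finger pad.
Only numpy, scipy, OpenCV 4.12 (cv2) and the standard library are available. Lean on these libraries where they do the work, as an engineer would, in place of code of your own. Each camera call takes 0.05 s, during which the arm holds its last target. There are 200 camera calls.

## Working session

There is one attempt and no reset: what is moved stays moved. The work goes in short steps, Python scripts to look and compute and a tool call to move; the robot and the scene stay as the last step left them, time stands still between calls to the robot, and variables do not carry over. Pictures are saved under pics/ and viewed, at most 14 in all, crops included, and the job is handed in when it is done.

Besides the shell and the picture viewer there is one more tool, called after "Call:" by a JSON object that holds its "op" and its "data". arm_command: Moves the arm, as the interface text tells. Its arguments: {"type":"object","properties":{"motion":{"type":"array"},"grip_force":{"type":"number"}},"required":["motion"]}

```bash
mkdir -p pics; python3 - <<'E'
from cell import bot
import cv2
for n in("top","side"):
    c=bot.calibration(n);print(n,c)
    cv2.imwrite(f"pics/{n}0.png",bot.snapshot(n)[:,:,::-1])
s=bot.observe();print(s["time_s"],s["ee_pos"],s["orientation"])
E
```

```text
top {'fovy': 56.07489917521408, 'cx': 320.06066172007553, 'cy': 202.73426796625841, 'position': array([ 307.87406447,  -75.84003269, 1292.2410984 ]), 'rotation': array([[-0.02435294,  0.99633913, -0.08194672],
       [-0.99969307, -0.02389766,  0.00653218],
       [ 0.00454993,  0.08208065,  0.9966153 ]])}
side {'fovy': 44.296444521568375, 'cx': 317.45746746967967, 'cy': 200.4498797125545, 'position': array([-314.62821557, -814.41695151,  747.22446357]), 'rotation': array([[ 0.68713726,  0.41171666, -0.5986082 ],
       [-0.72636315,  0.37177559, -0.5780826 ],
       [-0.01545832,  0.83202903,  0.55451667]])}
0.1 [192.3701315  567.78321212 217.69342128] [[-9.47072599e-01  3.21018683e-01 -7.05983865e-04]
 [ 3.21019408e-01  9.47071396e-01 -1.51981181e-03]
 [ 1.80729138e-04 -1.66600665e-03 -9.99998596e-01]]
```

View pics/top0.png

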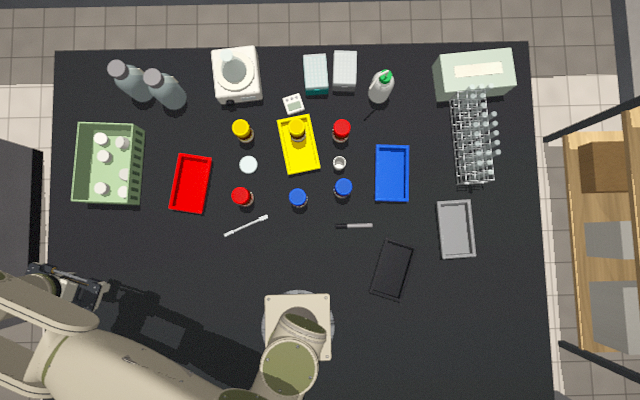

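View pics/side0.png

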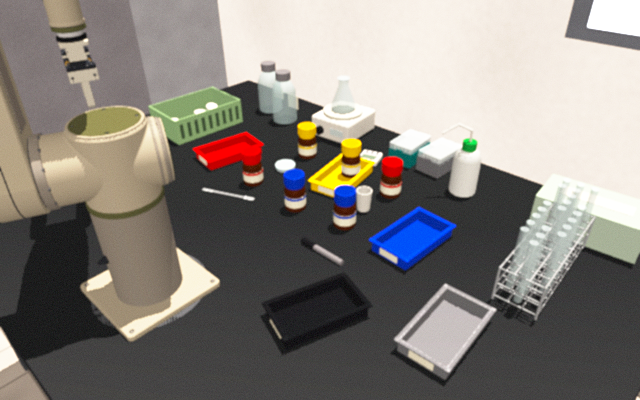

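The top view shows:
- **Trays:** red (190,184), blue (392,173) and yellow (298,145).
- **Caps:** yellow, loose (242,128); yellow, stored in its tray (297,127); red (342,128) and (242,197); blue (298,198) and (344,187).
- **Beaker:** (339,162). The white disc at (248,164) is flat and is not the beaker.

Tray candidates are blue (392,173), black (392,269) and grey (456,229). Blue is the one meant, by its colour. I'll measure next and save a confirming crop.

```bash
cat > h.py <<'E'
import numpy as np, cv2
from cell import bot
def ray(n,px,z):
    c=bot.calibration(n); f=200/np.tan(np.radians(c["fovy"]/2))
    d=c["rotation"]@np.array([(px[0]-c["cx"])/f,-(px[1]-c["cy"])/f,-1])
    p=c["position"]; return (p+d*(z-p[2])/d[2])[:2]
HUE={"red":[(0,6),(174,180)],"blue":[(108,128)],"yellow":[(22,33)]}
def blobs(img,col,amin=60):
    h=cv2.cvtColor(img,cv2.COLOR_RGB2HSV); m=0
    for a,b in HUE[col]: m=m|cv2.inRange(h,(a,150,90),(b,255,255))
    cs,_=cv2.findContours(m,cv2.RETR_EXTERNAL,cv2.CHAIN_APPROX_NONE)
    return sorted([c for c in cs if cv2.contourArea(c)>amin],key=cv2.contourArea,reverse=True),m
def go(x,y,z,yaw=None):
    """delta rows in tool axes to TCP x,y,z; yaw = world angle of closing axis (deg, mod 180)"""
    s=bot.observe(); R=np.array(s["orientation"]); d=R.T@(np.array([x,y,z])-s["ee_pos"])/10
    a=0
    if yaw is not None:
        cur=np.degrees(np.arctan2(R[1,1],R[0,1])); a=-((yaw-cur+90)%180-90)
    print("pos",np.round(s["ee_pos"],1),"d cm",np.round(d,2),"az",round(a,1),"q6",round(s["q"][5],2),"tilt",np.round(cv2.Rodrigues(np.array(R@np.diag([1,-1,-1])))[0].ravel(),3))
E
python3 - <<'E'
from h import *
im=bot.snapshot("top"); si=bot.snapshot("side")
for col in HUE:
    cs,m=blobs(im,col); print(col)
    for c in cs:
        r=cv2.minAreaRect(c); ar=cv2.contourArea(c)
        if ar>900:
            b=cv2.boxPoints(r); e=[b[1]-b[0],b[2]-b[1]]; e=max(e,key=np.linalg.norm)/2; o=np.array(r[0])
            p0,p1=ray("top",o-e,16),ray("top",o+e,16); d=p1-p0
            print("  tray",np.round(r[0]),np.round(r[1],1),ray("top",o,16).round(1),"len",np.linalg.norm(d).round(),"ang",np.degrees(np.arctan2(d[1],d[0])).round(1))
            continue
        print("  cap",np.round(r[0]),np.round(r[1],1),ar,ray("top",r[0],89).round(1))
h=cv2.cvtColor(im,cv2.COLOR_RGB2HSV)
ys=h.copy()[110:145,282:312]
print(h[127,297],h[122,297],h[150,298],h[110,292])
print("beaker",ray("top",(339,162),40))
cv2.imwrite("pics/crop.png",cv2.resize(im[100:290,160:480,::-1],None,fx=2.5,fy=2.5,interpolation=cv2.INTER_CUBIC))
E
```

```text
red
  tray [190. 183.] [34.9 58.4] [491.8 359.6] len 200.0 ang -10.0
  cap [240. 196.] [17. 18.] 239.5 [436.3 173.2]
  cap [342. 128.] [17. 17.] 231.0 [ 651.9 -159.8]
blue
  tray [392. 173.] [34. 57.] [ 510.8 -332.2] len 198.0 ang -3.4
  cap [343. 186.] [17. 17.] 222.5 [ 457.9 -159.7]
  cap [297. 196.] [17. 16.] 218.0 [428.7 -10. ]
yellow
  tray [298. 144.] [56.8 34.2] [619.  -13.4] len 199.0 ang -169.3
  cap [240. 128.] [18. 17.] 247.5 [657.8 170. ]
[ 27 255 249] [ 27 255 248] [ 29 255 254] [ 32  15 220]
beaker [ 547.27663737 -151.34265625]
```

View pics/crop.png

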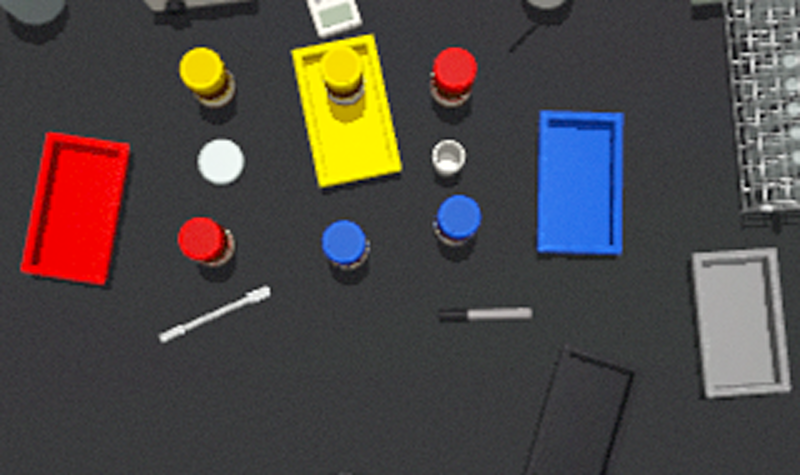

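The crop shows the blue tray at crop (580,183), clearly apart from the grey and black ones. The stored yellow cap is at crop (343,70), which is (297,128) in the full picture, so the tray's near half is free. I'll cross-check with the side camera and work out the first move.

```bash
python3 - <<'E'
from h import *
si=bot.snapshot("side")
for col in HUE:
    cs,m=blobs(si,col,40)
    for c in cs:
        r=cv2.boundingRect(c); u=(r[0]+(r[2]-1)/2,r[1]+(r[3]-1)/2)
        print(col,u,r[2:],ray("side",u,89).round(1),ray("side",u,16).round(1))
print("stored",ray("top",(297.2,128),97))
go(436,173,215,-10)
E
```

```text
red (227.5, 150.5) (72, 40) [410.6 240.8] [491.  357.9]
red (391.5, 166.5) (22, 22) [ 648.4 -162.8] [755.2 -90.6]
blue (412.0, 238.0) (89, 65) [ 426.6 -380. ] [ 508.8 -331.8]
blue (293.5, 178.5) (22, 22) [428.8 -11.6] [511.3  77.5]
blue (344.5, 196.5) (22, 22) [ 452.8 -165.3] [537.9 -93.3]
yellow (341.0, 167.5) (67, 58) [554.  -65.6] [650.4  17.5]
yellow (306.5, 129.5) (20, 18) [660.1 168.2] [768.2 277.2]
stored [651.24754367 -15.42261761]
pos [192.5 568.  218.2] d cm [-35.74 -29.59   0.34] az 81.3 q6 -0.09 tilt [0.000e+00 1.000e-03 2.815e+00]
```

```bash
python3 -c "
from h import *
go(436,173,215,80)"
```

```text
pos [192.5 568.  218.2] d cm [-35.74 -29.59   0.34] az -8.7 q6 -0.09 tilt [0.000e+00 1.000e-03 2.815e+00]
```

Call:
{"op": "arm_command", "data": {"motion": [[[-3.57,-2.96,0,0,0,0,9.3],[-3.57,-2.96,0,0,0,0,9.3],[-3.57,-2.96,0,0,0,0,9.3],[-3.57,-2.96,0,0,0,0,9.3],[-3.57,-2.96,0,0,0,0,9.3],[-3.57,-2.96,0,0,0,0,9.3],[-3.57,-2.96,0,0,0,0,9.3],[-3.57,-2.96,0,0,0,0,9.3],[-3.57,-2.96,0,0,0,0,9.3],[-3.57,-2.96,0,0,0,0,9.3]]]}}

```text
time_s: 1.25
ee_pos: [436.3, 171.6, 218.8]
orientation: [[-0.947, 0.321, 0.001], [0.321, 0.947, 0.0], [-0.0, 0.0, -1.0]]
contact_force: [0.0, 0.3, 0.6]
finger_gap: 93.1
grasp_force: 0.0
```

Call:
{"op": "arm_command", "data": {"motion": [[[0,0,0,0,0,-4.3,9.3],[0,0,0,0,0,-4.3,9.3],[0,0,0,0,0,0,9.3],[0,0,0,0,0,0,9.3]]]}}

```text
time_s: 1.65
ee_pos: [435.6, 173.4, 218.6]
orientation: [[-0.984, 0.178, -0.0], [0.178, 0.984, -0.0], [0.0, -0.0, -1.0]]
contact_force: [-0.5, 0.2, -0.1]
finger_gap: 93.3
grasp_force: 0.0
```

```bash
python3 -c "
from h import *
go(436,173,73,80)"
```

```text
pos [435.6 173.4 218.6] d cm [-0.05 -0.03 14.56] az -0.2 q6 -1.12 tilt [0.    0.    2.963]
```

Call:
{"op": "arm_command", "data": {"motion": [[[0,0,4.5,0,0,0,9.3],[0,0,4.5,0,0,0,9.3],[0,0,3.5,0,0,0,9.3],[0,0,2.0,0,0,0,9.3],[0,0,0,0,0,0,7],[0,0,0,0,0,0,6],[0,0,0,0,0,0,4],[0,0,0,0,0,0,4],[0,0,0,0,0,0,4],[0,0,0,0,0,0,4]]], "grip_force": 25}}

```text
time_s: 2.65
ee_pos: [436.4, 173.3, 74.7]
orientation: [[-0.984, 0.176, 0.002], [0.176, 0.984, 0.0], [-0.002, 0.0, -1.0]]
contact_force: [0.4, -1.1, 4.6]
finger_gap: 53.6
grasp_force: 25.0
```

Call:
{"op": "arm_command", "data": {"motion": [[[0,0,0,0,0,0,4],[0,0,-1,0,0,0,4],[0,0,-2,0,0,0,4],[0,0,-3,0,0,0,4],[0,0,-3,0,0,0,4],[0,0,-1,0,0,0,4],[0,0,0,0,0,0,4]]]}}

```text
time_s: 3.35
ee_pos: [436.7, 173.7, 175.2]
orientation: [[-0.984, 0.176, 0.003], [0.176, 0.984, 0.001], [-0.003, 0.001, -1.0]]
contact_force: [0.6, 0.1, -3.0]
finger_gap: 53.6
grasp_force: 25.0
```

```bash
python3 -c "
from h import *
go(449,366,173,80)"
```

```text
pos [436.7 173.7 175.2] d cm [ 2.17 19.15  0.25] az -0.1 q6 -1.12 tilt [-4.000e-03 -2.000e-03  2.965e+00]
```

Call:
{"op": "arm_command", "data": {"motion": [[[0.36,2,0,0,0,0,4],[0.36,3.5,0,0,0,0,4],[0.36,4.1,0,0,0,0,4],[0.36,4.0,0,0,0,0,4],[0.36,3.5,0,0,0,0,4],[0.36,2.05,0,0,0,0,4],[0,0,0,0,0,0,4],[0,0,0,0,0,0,4]]]}}

```text
time_s: 4.15
ee_pos: [446.9, 365.0, 171.2]
orientation: [[-0.985, 0.175, -0.003], [0.175, 0.985, -0.002], [0.003, -0.003, -1.0]]
contact_force: [0.3, 0.7, -2.1]
finger_gap: 53.9
grasp_force: 25.0
```

Call:
{"op": "arm_command", "data": {"motion": [[[0,0,2,0,0,0,4],[0,0,2.5,0,0,0,4],[0,0,2,0,0,0,4],[0,0,1.2,0,0,0,4],[0,0,0.8,0,0,0,4],[0,0,0.5,0,0,0,4],[0,0,0.3,0,0,0,4],[0,0,0.2,0,0,0,4],[0,0,0,0,0,0,4],[0,0,0,0,0,0,4]]]}}

```text
time_s: 5.15
ee_pos: [448.4, 365.9, 79.3]
orientation: [[-0.984, 0.176, 0.001], [0.176, 0.984, 0.001], [-0.001, 0.001, -1.0]]
contact_force: [-0.3, -0.9, -2.0]
finger_gap: 53.7
grasp_force: 25.0
```

```bash
python3 -c "
from h import *
go(449,366,78,80); print(bot.observe()['contact_force'])
cv2.imwrite('pics/s1.png',cv2.resize(bot.snapshot('side')[100:220,160:340,::-1],None,fx=4,fy=4))"
```

```text
pos [448.4 365.9  79.3] d cm [-0.06  0.02  0.13] az -0.1 q6 -0.8 tilt [-1.000e-03 -1.000e-03  2.965e+00]
[-0.31883399 -0.86521774 -1.97718811]
```

View pics/s1.png

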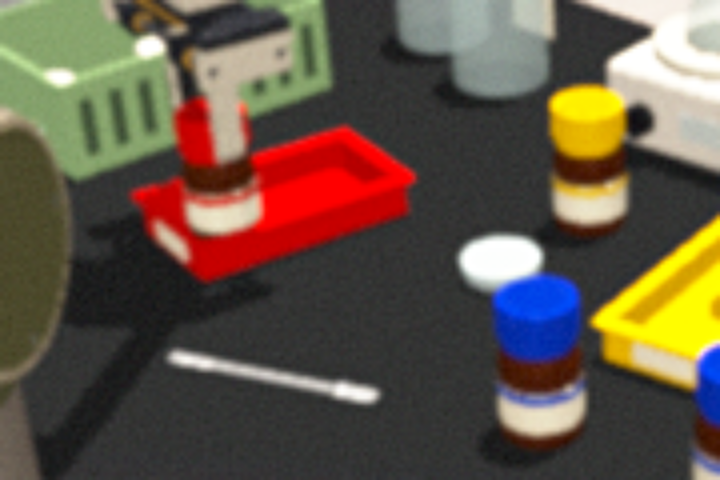

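The red bottle is upright in the near half of the red tray (crop (220,200)). I'll lower it the last millimetre and release.

Call:
{"op": "arm_command", "data": {"motion": [[[0,0,0.1,0,0,0,4],[0,0,0,0,0,0,4],[0,0,0,0,0,0,6],[0,0,0,0,0,0,9.3],[0,0,0,0,0,0,9.3],[0,0,0,0,0,0,9.3],[0,0,-2,0,0,0,9.3],[0,0,-4,0,0,0,9.3],[0,0,-4,0,0,0,9.3],[0,0,-3,0,0,0,9.3]]]}}

```text
time_s: 6.2
ee_pos: [448.5, 366.0, 210.4]
orientation: [[-0.984, 0.176, 0.002], [0.176, 0.984, 0.001], [-0.002, 0.002, -1.0]]
contact_force: [-1.1, 0.2, -0.0]
finger_gap: 93.2
grasp_force: 0.0
```

```bash
python3 -c "
from h import *
go(650.5,-161,215,80)"
```

```text
pos [448.5 366.  210.4] d cm [-29.14 -48.33  -0.49] az -0.1 q6 -0.8 tilt [-3.000e-03 -2.000e-03  2.965e+00]
```

Call:
{"op": "arm_command", "data": {"motion": [[[-2.24,-3.72,0,0,0,0,9.3],[-2.24,-3.72,0,0,0,0,9.3],[-2.24,-3.72,0,0,0,0,9.3],[-2.24,-3.72,0,0,0,0,9.3],[-2.24,-3.72,0,0,0,0,9.3],[-2.24,-3.72,0,0,0,0,9.3],[-2.24,-3.72,0,0,0,0,9.3],[-2.24,-3.72,0,0,0,0,9.3],[-2.24,-3.72,0,0,0,0,9.3],[-2.24,-3.72,0,0,0,0,9.3]]]}}

```text
time_s: 7.2
ee_pos: [603.6, -41.7, 207.7]
orientation: [[-0.984, 0.176, 0.0], [0.176, 0.984, 0.0], [-0.0, 0.0, -1.0]]
contact_force: [-0.4, 0.4, -0.2]
finger_gap: 93.1
grasp_force: 0.0
```

Call:
{"op": "arm_command", "data": {"motion": [[[-2.24,-3.72,0,0,0,0,9.3],[-2.24,-3.72,0,0,0,0,9.3],[-2.24,-3.72,0,0,0,0,9.3],[0,0,0,0,0,0,9.3],[0,0,0,0,0,0,9.3],[0,0,0,0,0,0,9.3]]]}}

```text
time_s: 7.8
ee_pos: [649.5, -160.7, 207.5]
orientation: [[-0.985, 0.175, -0.0], [0.175, 0.985, 0.001], [0.001, 0.001, -1.0]]
contact_force: [0.4, 0.3, -0.1]
finger_gap: 93.0
grasp_force: 0.0
```

```bash
python3 -c "
from h import *
go(650.5,-161,74,80)"
```

```text
pos [ 649.5 -160.7  207.5] d cm [-0.11 -0.02 13.35] az -0.1 q6 -1.71 tilt [ 1.000e-03 -1.000e-03  2.965e+00]
```

Call:
{"op": "arm_command", "data": {"motion": [[[-0.1,0,4.3,0,0,0,9.3],[0,0,4.3,0,0,0,9.3],[0,0,3,0,0,0,9.3],[0,0,1.7,0,0,0,9.3],[0,0,0,0,0,0,7],[0,0,0,0,0,0,6],[0,0,0,0,0,0,4],[0,0,0,0,0,0,4],[0,0,0,0,0,0,4],[0,0,0,0,0,0,4]]], "grip_force": 25}}

```text
time_s: 8.8
ee_pos: [651.5, -162.0, 75.9]
orientation: [[-0.984, 0.176, 0.002], [0.176, 0.984, -0.0], [-0.002, -0.0, -1.0]]
contact_force: [0.3, 0.8, 3.7]
finger_gap: 53.6
grasp_force: 25.0
```

Call:
{"op": "arm_command", "data": {"motion": [[[0,0,0,0,0,0,4],[0,0,-1,0,0,0,4],[0,0,-2.5,0,0,0,4],[0,0,-3,0,0,0,4],[0,0,-3,0,0,0,4],[0,0,-2.5,0,0,0,4],[0,0,-1.5,0,0,0,4],[0,0,0,0,0,0,4]]]}}

```text
time_s: 9.6
ee_pos: [652.0, -162.3, 212.7]
orientation: [[-0.984, 0.176, 0.004], [0.176, 0.984, -0.001], [-0.004, -0.001, -1.0]]
contact_force: [0.4, 0.5, -1.6]
finger_gap: 53.3
grasp_force: 25.0
```

```bash
python3 -c "
from h import *
go(534,351,208,80)"
```

```text
pos [ 652.  -162.3  212.7] d cm [20.64 48.45  0.34] az -0.1 q6 -1.71 tilt [-6.000e-03  2.000e-03  2.965e+00]
```

Call:
{"op": "arm_command", "data": {"motion": [[[0.7,1.6,0,0,0,0,4],[1.1,2.6,0,0,0,0,4],[1.4,3.3,0,0,0,0,4],[1.4,3.3,0,0,0,0,4],[1.4,3.3,0,0,0,0,4],[1.4,3.3,0,0,0,0,4],[1.4,3.3,0,0,0,0,4],[1.4,3.3,0,0,0,0,4],[1.4,3.3,0,0,0,0,4],[1.4,3.3,0,0,0,0,4]]]}}

```text
time_s: 10.6
ee_pos: [574.2, 164.1, 207.0]
orientation: [[-0.984, 0.175, -0.004], [0.175, 0.984, -0.0], [0.004, -0.001, -1.0]]
contact_force: [0.3, -0.3, -0.8]
finger_gap: 53.5
grasp_force: 25.0
```

Call:
{"op": "arm_command", "data": {"motion": [[[1.4,3.3,0,0,0,0,4],[1.4,3.3,0,0,0,0,4],[1.4,3.3,0,0,0,0,4],[1.4,3.3,0,0,0,0,4],[1.2,2.8,0,0,0,0,4],[0.8,1.85,0,0,0,0,4],[0,0,0,0,0,0,4],[0,0,0,0,0,0,4],[0,0,0,0,0,0,4]]]}}

```text
time_s: 11.5
ee_pos: [532.6, 350.4, 208.4]
orientation: [[-0.984, 0.176, -0.002], [0.176, 0.984, -0.001], [0.001, -0.002, -1.0]]
contact_force: [0.1, 0.2, -1.2]
finger_gap: 53.6
grasp_force: 25.0
```

```bash
python3 -c "
from h import *
go(534,351,79,80)"
```

```text
pos [532.6 350.4 208.4] d cm [-0.14  0.1  12.94] az -0.2 q6 -0.89 tilt [2.000e-03 2.000e-03 2.964e+00]
```

Call:
{"op": "arm_command", "data": {"motion": [[[0,0,2,0,0,0,4],[0,0,3,0,0,0,4],[0,0,3,0,0,0,4],[0,0,2,0,0,0,4],[0,0,1.2,0,0,0,4],[0,0,0.8,0,0,0,4],[0,0,0.5,0,0,0,4],[0,0,0.3,0,0,0,4],[0,0,0.1,0,0,0,4],[0,0,0.1,0,0,0,4]]]}}

```text
time_s: 12.5
ee_pos: [533.6, 351.7, 80.5]
orientation: [[-0.984, 0.176, 0.001], [0.176, 0.984, 0.001], [-0.001, 0.001, -1.0]]
contact_force: [-0.1, -0.6, -1.0]
finger_gap: 53.5
grasp_force: 25.0
```

Call:
{"op": "arm_command", "data": {"motion": [[[0,0,0.1,0,0,0,4],[0,0,0,0,0,0,4],[0,0,0,0,0,0,4]]]}}

```text
time_s: 12.8
ee_pos: [533.8, 351.7, 79.9]
orientation: [[-0.984, 0.176, 0.002], [0.176, 0.984, 0.001], [-0.001, 0.001, -1.0]]
contact_force: [-1.2, -0.6, 5.5]
finger_gap: 53.6
grasp_force: 25.0
```

Contact at 5.5 N, so I'll release. Next is blue_1 at about (455.5,-162), going to the blue tray.

Call:
{"op": "arm_command", "data": {"motion": [[[0,0,0,0,0,0,6],[0,0,0,0,0,0,9.3],[0,0,0,0,0,0,9.3],[0,0,0,0,0,0,9.3],[0,0,-2,0,0,0,9.3],[0,0,-4,0,0,0,9.3],[0,0,-4,0,0,0,9.3],[0,0,-3,0,0,0,9.3],[0,0,0,0,0,3.5,9.3],[0,0,0,0,0,0,9.3]]]}}

```text
time_s: 13.8
ee_pos: [533.8, 351.8, 210.2]
orientation: [[-0.972, 0.237, 0.002], [0.237, 0.972, 0.001], [-0.002, 0.002, -1.0]]
contact_force: [-0.3, -0.4, 0.1]
finger_gap: 92.8
grasp_force: 0.0
```

```bash
python3 -c "
from h import *
im=bot.snapshot('side')
cv2.imwrite('pics/s2.png',cv2.resize(im[100:220,160:400,::-1],None,fx=3,fy=3))
go(655,169,210,86.6);go(455.5,-162,210,86.6)"
```

```text
pos [533.  351.4 208.5] d cm [-16.13 -14.87  -0.15] az -10.2 q6 -0.83 tilt [ 0.    -0.     2.905]
pos [533.  351.4 208.5] d cm [ -4.5  -51.72  -0.15] az -10.2 q6 -0.83 tilt [ 0.    -0.     2.905]
```

View pics/s2.png

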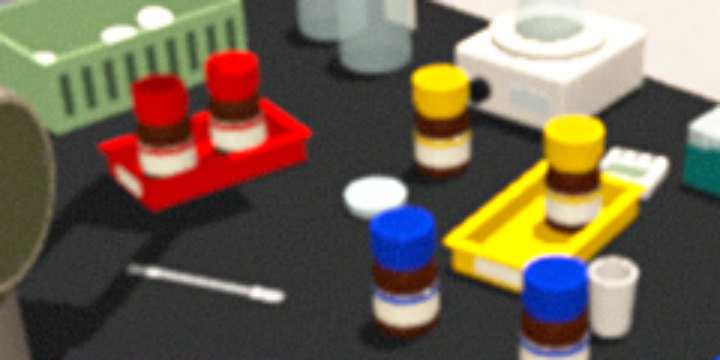

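Both red bottles stand upright in the red tray (crop (160,120) and (235,100)). Yellow_1 is nearest, so I'll take it next.

Call:
{"op": "arm_command", "data": {"motion": [[[-3.3,-2.95,0,0,0,0,9.3],[-3.3,-2.95,0,0,0,0,9.3],[-3.3,-2.95,0,0,0,0,9.3],[-3.3,-2.95,0,0,0,0,9.3],[-3.3,-2.95,0,0,0,0,9.3],[0,0,0,0,0,-8.1,9.3],[0,0,0,0,0,-8.1,9.3],[0,0,0,0,0,-8.1,9.3],[0,0,0,0,0,0,9.3],[0,0,0,0,0,0,9.3]]]}}

```text
time_s: 14.85
ee_pos: [658.1, 169.1, 207.2]
orientation: [[-0.983, -0.182, -0.002], [-0.182, 0.983, -0.0], [0.002, 0.0, -1.0]]
contact_force: [0.6, 0.6, 0.1]
finger_gap: 93.1
grasp_force: 0.0
```

```bash
python3 -c "
from h import *
go(659,169,74,100.7)"
```

```text
pos [658.1 169.1 207.2] d cm [-0.12 -0.03 13.32] az -0.2 q6 -1.58 tilt [-0.003 -0.    -2.959]
```

Call:
{"op": "arm_command", "data": {"motion": [[[-0.1,0,4.3,0,0,0,9.3],[0,0,4.3,0,0,0,9.3],[0,0,3,0,0,0,9.3],[0,0,1.7,0,0,0,9.3],[0,0,0,0,0,0,7],[0,0,0,0,0,0,6],[0,0,0,0,0,0,4],[0,0,0,0,0,0,4],[0,0,0,0,0,0,4],[0,0,0,0,0,0,4]]], "grip_force": 25}}

```text
time_s: 15.85
ee_pos: [660.5, 169.3, 77.0]
orientation: [[-0.983, -0.185, 0.002], [-0.185, 0.983, 0.0], [-0.002, -0.0, -1.0]]
contact_force: [-0.4, -0.2, 3.0]
finger_gap: 53.6
grasp_force: 25.0
```

Call:
{"op": "arm_command", "data": {"motion": [[[0,0,0,0,0,0,4],[0,0,-1,0,0,0,4],[0,0,-2.5,0,0,0,4],[0,0,-3,0,0,0,4],[0,0,-3,0,0,0,4],[0,0,-2.5,0,0,0,4],[0,0,-1.5,0,0,0,4],[0,0,0,0,0,0,4],[0,0,0,0,0,0,4]]]}}

```text
time_s: 16.75
ee_pos: [659.2, 169.3, 209.5]
orientation: [[-0.983, -0.185, -0.001], [-0.185, 0.983, -0.0], [0.001, 0.0, -1.0]]
contact_force: [-0.5, -0.1, -2.4]
finger_gap: 53.9
grasp_force: 25.0
```

```bash
python3 -c "
from h import *
go(574,-22,208,100.7)"
```

```text
pos [659.2 169.3 209.5] d cm [ 11.92 -17.22   0.16] az -0.0 q6 -1.58 tilt [-2.000e-03 -0.000e+00 -2.955e+00]
```

Call:
{"op": "arm_command", "data": {"motion": [[[1,-1.4,0,0,0,0,4],[1.8,-2.6,0,0,0,0,4],[2.1,-3.1,0,0,0,0,4],[2.1,-3.1,0,0,0,0,4],[2.1,-3.1,0,0,0,0,4],[1.8,-2.5,0,0,0,0,4],[1,-1.4,0,0,0,0,4],[0,0,0,0,0,0,4],[0,0,0,0,0,0,4],[0,0,0,0,0,0,4]]]}}

```text
time_s: 17.75
ee_pos: [574.8, -20.6, 210.1]
orientation: [[-0.983, -0.186, -0.001], [-0.186, 0.983, 0.001], [0.001, 0.001, -1.0]]
contact_force: [-0.1, 0.7, -1.9]
finger_gap: 53.5
grasp_force: 25.0
```

Call:
{"op": "arm_command", "data": {"motion": [[[0,0,2,0,0,0,4],[0,0,3,0,0,0,4],[0,0,2,0,0,0,4],[0,0,1,0,0,0,4],[0,0,0,0,0,0,4],[0,0,0,0,0,0,4]]]}}

```text
time_s: 18.35
ee_pos: [575.3, -21.3, 131.5]
orientation: [[-0.983, -0.186, 0.001], [-0.186, 0.983, -0.0], [-0.001, -0.0, -1.0]]
contact_force: [-0.6, -0.6, -1.4]
finger_gap: 54.0
grasp_force: 25.0
```

```bash
python3 -c "
from h import *
go(574,-22,79,100.7)
cv2.imwrite('pics/t3.png',cv2.resize(bot.snapshot('side')[100:220,260:440,::-1],None,fx=4,fy=4))"
```

```text
pos [575.3 -21.3 131.5] d cm [ 0.14 -0.04  5.25] az 0.0 q6 -1.88 tilt [ 1.000e-03 -0.000e+00 -2.955e+00]
```

View pics/t3.png

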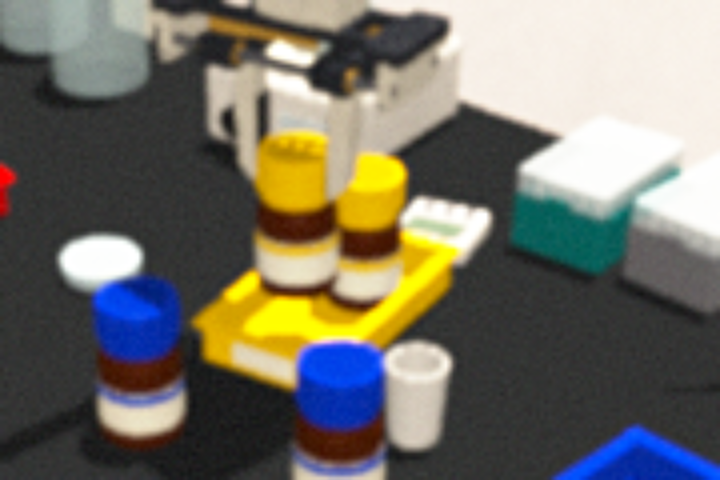

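The yellow bottle hangs over the near half, clear of the stored one. I'll lower it.

Call:
{"op": "arm_command", "data": {"motion": [[[0,0,1.5,0,0,0,4],[0,0,1.5,0,0,0,4],[0,0,0.8,0,0,0,4],[0,0,0.5,0,0,0,4],[0,0,0.3,0,0,0,4],[0,0,0.2,0,0,0,4],[0,0,0.1,0,0,0,4],[0,0,0.1,0,0,0,4],[0,0,0,0,0,0,4],[0,0,0,0,0,0,4]]]}}

```text
time_s: 19.4
ee_pos: [574.9, -21.8, 81.0]
orientation: [[-0.983, -0.185, 0.001], [-0.185, 0.983, -0.0], [-0.001, -0.0, -1.0]]
contact_force: [0.1, 0.3, -0.9]
finger_gap: 53.8
grasp_force: 25.0
```

Call:
{"op": "arm_command", "data": {"motion": [[[0,0,0.1,0,0,0,4],[0,0,0,0,0,0,4],[0,0,0,0,0,0,4]]]}}

```text
time_s: 19.7
ee_pos: [575.4, -21.7, 80.9]
orientation: [[-0.983, -0.185, 0.002], [-0.185, 0.983, -0.0], [-0.002, -0.0, -1.0]]
contact_force: [-2.1, -0.3, 5.6]
finger_gap: 53.7
grasp_force: 25.0
```

Call:
{"op": "arm_command", "data": {"motion": [[[0,0,0,0,0,0,6],[0,0,0,0,0,0,9.3],[0,0,0,0,0,0,9.3],[0,0,0,0,0,0,9.3],[0,0,-2,0,0,0,9.3],[0,0,-4,0,0,0,9.3],[0,0,-4,0,0,0,9.3],[0,0,-3,0,0,0,9.3],[0,0,0,0,0,7,9.3],[0,0,0,0,0,7,9.3]]]}}

```text
time_s: 20.7
ee_pos: [575.6, -21.8, 211.6]
orientation: [[-0.998, 0.063, 0.003], [0.063, 0.998, -0.0], [-0.003, -0.0, -1.0]]
contact_force: [-0.4, -0.5, -1.6]
finger_gap: 93.1
grasp_force: 0.0
```

Call:
{"op": "arm_command", "data": {"motion": [[[0,0,0,0,0,0,9.3],[0,0,0,0,0,0,9.3]]]}}

```text
time_s: 20.9
ee_pos: [574.4, -21.7, 209.3]
orientation: [[-0.999, 0.054, -0.001], [0.054, 0.999, 0.0], [0.001, 0.0, -1.0]]
contact_force: [-0.2, 0.4, -0.5]
finger_gap: 92.7
grasp_force: 0.0
```

```bash
python3 -c "
from h import *
go(428.5,-11,210,86.6);go(455.5,-162,210,86.6)"
```

```text
pos [574.4 -21.7 209.3] d cm [14.63  0.27 -0.06] az 0.3 q6 -1.64 tilt [ 1.000e-03 -0.000e+00  3.087e+00]
pos [574.4 -21.7 209.3] d cm [ 11.11 -14.66  -0.06] az 0.3 q6 -1.64 tilt [ 1.000e-03 -0.000e+00  3.087e+00]
```

Call:
{"op": "arm_command", "data": {"motion": [[[3.65,0.07,0,0,0,0,9.3],[3.65,0.07,0,0,0,0,9.3],[3.65,0.07,0,0,0,0,9.3],[3.65,0.07,0,0,0,0,9.3],[0,0,0,0,0,0,9.3],[0,0,0,0,0,0,9.3],[0,0,0,0,0,0,9.3]]]}}

```text
time_s: 21.6
ee_pos: [429.8, -10.6, 210.0]
orientation: [[-0.998, 0.057, 0.001], [0.057, 0.998, -0.0], [-0.001, -0.0, -1.0]]
contact_force: [0.1, -0.8, 0.3]
finger_gap: 93.1
grasp_force: 0.0
```

Call:
{"op": "arm_command", "data": {"motion": [[[0,0,4.4,0,0,0,9.3],[0,0,4.4,0,0,0,9.3],[0,0,3,0,0,0,9.3],[0,0,1.7,0,0,0,9.3],[0,0,0,0,0,0,7],[0,0,0,0,0,0,6],[0,0,0,0,0,0,4],[0,0,0,0,0,0,4],[0,0,0,0,0,0,4],[0,0,0,0,0,0,4]]], "grip_force": 25}}

```text
time_s: 22.6
ee_pos: [429.8, -10.7, 75.5]
orientation: [[-0.998, 0.058, 0.002], [0.058, 0.998, -0.001], [-0.002, -0.0, -1.0]]
contact_force: [-0.1, -1.5, 4.1]
finger_gap: 53.6
grasp_force: 25.0
```

Call:
{"op": "arm_command", "data": {"motion": [[[0,0,0,0,0,0,4],[0,0,-1,0,0,0,4],[0,0,-2.5,0,0,0,4],[0,0,-3,0,0,0,4],[0,0,-3,0,0,0,4],[0,0,-2.5,0,0,0,4],[0,0,-1.5,0,0,0,4],[0,0,0,0,0,0,4],[0,0,0,0,0,0,4]]]}}

```text
time_s: 23.5
ee_pos: [428.6, -10.4, 208.8]
orientation: [[-0.998, 0.058, -0.001], [0.058, 0.998, 0.0], [0.001, 0.0, -1.0]]
contact_force: [0.4, 0.0, -2.7]
finger_gap: 53.6
grasp_force: 25.0
```

```bash
python3 -c "
from h import *
go(467,-329.5,208,86.6)"
```

```text
pos [428.6 -10.4 208.8] d cm [ -5.68 -31.64   0.07] az 0.1 q6 -1.66 tilt [ 1.000e-03 -0.000e+00  3.084e+00]
```

Call:
{"op": "arm_command", "data": {"motion": [[[-0.3,-1.6,0,0,0,0,4],[-0.5,-2.8,0,0,0,0,4],[-0.7,-3.8,0,0,0,0,4],[-0.7,-3.8,0,0,0,0,4],[-0.7,-3.8,0,0,0,0,4],[-0.7,-3.8,0,0,0,0,4],[-0.7,-3.8,0,0,0,0,4],[-0.6,-3.8,0,0,0,0,4],[-0.5,-2.8,0,0,0,0,4],[-0.3,-1.6,0,0,0,0,4]]]}}

```text
time_s: 24.5
ee_pos: [466.3, -330.7, 206.6]
orientation: [[-0.998, 0.06, -0.003], [0.06, 0.998, 0.002], [0.004, 0.002, -1.0]]
contact_force: [-0.2, 0.2, -1.6]
finger_gap: 53.6
grasp_force: 25.0
```

Call:
{"op": "arm_command", "data": {"motion": [[[0,0,0,0,0,0,4],[0,0,0,0,0,0,4],[0,0,0,0,0,0,4],[0,0,2,0,0,0,4],[0,0,3,0,0,0,4],[0,0,2,0,0,0,4],[0,0,1,0,0,0,4],[0,0,0,0,0,0,4],[0,0,0,0,0,0,4]]]}}

```text
time_s: 25.4
ee_pos: [468.1, -329.1, 130.6]
orientation: [[-0.998, 0.057, 0.001], [0.057, 0.998, -0.001], [-0.001, -0.001, -1.0]]
contact_force: [0.1, -0.1, -2.0]
finger_gap: 53.3
grasp_force: 25.0
```

```bash
python3 -c "
from h import *
go(467,-329.5,79,86.6)"
```

```text
pos [ 468.1 -329.1  130.6] d cm [ 0.11 -0.04  5.16] az 0.1 q6 -2.22 tilt [-1.000e-03  1.000e-03  3.084e+00]
```

Call:
{"op": "arm_command", "data": {"motion": [[[0,0,1.5,0,0,0,4],[0,0,1.5,0,0,0,4],[0,0,0.8,0,0,0,4],[0,0,0.5,0,0,0,4],[0,0,0.3,0,0,0,4],[0,0,0.2,0,0,0,4],[0,0,0.1,0,0,0,4],[0,0,0.1,0,0,0,4],[0,0,0,0,0,0,4],[0,0,0,0,0,0,4]]]}}

```text
time_s: 26.4
ee_pos: [467.8, -329.4, 79.9]
orientation: [[-0.998, 0.058, 0.0], [0.058, 0.998, -0.0], [-0.0, -0.0, -1.0]]
contact_force: [0.2, -0.1, -3.0]
finger_gap: 53.7
grasp_force: 25.0
```

Call:
{"op": "arm_command", "data": {"motion": [[[0,0,0.1,0,0,0,4],[0,0,0,0,0,0,4],[0,0,0,0,0,0,4]]]}}

```text
time_s: 26.7
ee_pos: [468.1, -329.5, 79.6]
orientation: [[-0.998, 0.058, 0.001], [0.058, 0.998, -0.001], [-0.001, -0.001, -1.0]]
contact_force: [-0.3, 1.1, 5.5]
finger_gap: 53.9
grasp_force: 25.0
```

Call:
{"op": "arm_command", "data": {"motion": [[[0,0,0,0,0,0,6],[0,0,0,0,0,0,9.3],[0,0,0,0,0,0,9.3],[0,0,0,0,0,0,9.3],[0,0,-2,0,0,0,9.3],[0,0,-4,0,0,0,9.3],[0,0,-4,0,0,0,9.3],[0,0,-3,0,0,0,9.3],[0,0,0,0,0,0,9.3],[0,0,0,0,0,0,9.3]]]}}

```text
time_s: 27.7
ee_pos: [468.0, -329.6, 209.4]
orientation: [[-0.998, 0.058, 0.001], [0.058, 0.998, -0.001], [-0.002, -0.001, -1.0]]
contact_force: [0.5, -0.5, -0.4]
finger_gap: 93.1
grasp_force: 0.0
```

```bash
python3 -c "
from h import *
cs,m=blobs(bot.snapshot('top'),'blue')
for c in cs: r=cv2.minAreaRect(c); print(np.round(r[0]),np.round(r[1]),ray('top',r[0],89).round(1))
go(456,-161.5,209,86.6)"
```

```text
[381. 157.] [24. 48.] [ 551.9 -285.3]
[394. 192.] [18. 29.] [ 435.9 -321.4]
[344. 186.] [17. 17.] [ 457.5 -160.6]
pos [ 467.3 -329.   207.9] d cm [ 2.1  16.66 -0.1 ] az 0.1 q6 -2.22 tilt [ 1.000e-03 -1.000e-03  3.084e+00]
```

Call:
{"op": "arm_command", "data": {"motion": [[[0.5,4.15,0,0,0,0,9.3],[0.5,4.15,0,0,0,0,9.3],[0.5,4.15,0,0,0,0,9.3],[0.5,4.15,0,0,0,0,9.3],[0,0,0,0,0,0,9.3],[0,0,0,0,0,0,9.3],[0,0,0,0,0,0,9.3]]]}}

```text
time_s: 28.45
ee_pos: [456.8, -162.7, 207.6]
orientation: [[-0.998, 0.058, -0.002], [0.058, 0.998, 0.0], [0.002, 0.0, -1.0]]
contact_force: [0.6, 0.5, -0.1]
finger_gap: 92.7
grasp_force: 0.0
```

Call:
{"op": "arm_command", "data": {"motion": [[[0,0,4.3,0,0,0,9.3],[0,0,4.3,0,0,0,9.3],[0,0,3,0,0,0,9.3],[0,0,1.7,0,0,0,9.3],[0,0,0,0,0,0,7],[0,0,0,0,0,0,6],[0,0,0,0,0,0,4],[0,0,0,0,0,0,4],[0,0,0,0,0,0,4],[0,0,0,0,0,0,4]]], "grip_force": 25}}

```text
time_s: 29.45
ee_pos: [457.9, -162.5, 76.6]
orientation: [[-0.998, 0.058, 0.002], [0.058, 0.998, -0.0], [-0.002, -0.0, -1.0]]
contact_force: [-1.1, 1.2, 3.6]
finger_gap: 54.0
grasp_force: 24.9
```

Call:
{"op": "arm_command", "data": {"motion": [[[0,0,0,0,0,0,4],[0,0,-1,0,0,0,4],[0,0,-2.5,0,0,0,4],[0,0,-3,0,0,0,4],[0,0,-3,0,0,0,4],[0,0,-2.5,0,0,0,4],[0,0,-1.5,0,0,0,4],[0,0,0,0,0,0,4],[0,0,0,0,0,0,4]]]}}

```text
time_s: 30.35
ee_pos: [456.9, -162.2, 209.7]
orientation: [[-0.998, 0.058, -0.001], [0.058, 0.998, 0.0], [0.001, 0.0, -1.0]]
contact_force: [-0.1, 0.1, -3.6]
finger_gap: 53.9
grasp_force: 24.9
```

```bash
python3 -c "
from h import *
go(552.5,-334.5,208,86.6)"
```

```text
pos [ 456.9 -162.2  209.7] d cm [-10.55 -16.64   0.15] az 0.1 q6 -1.96 tilt [ 2.000e-03 -1.000e-03  3.084e+00]
```

Call:
{"op": "arm_command", "data": {"motion": [[[-0.9,-1.4,0,0,0,0,4],[-1.6,-2.5,0,0,0,0,4],[-1.85,-3,0,0,0,0,4],[-1.85,-3,0,0,0,0,4],[-1.85,-3,0,0,0,0,4],[-1.6,-2.4,0,0,0,0,4],[-0.9,-1.4,0,0,0,0,4],[0,0,0,0,0,0,4],[0,0,0,0,0,0,4],[0,0,0,0,0,0,4]]]}}

```text
time_s: 31.35
ee_pos: [552.2, -334.0, 209.5]
orientation: [[-0.998, 0.057, -0.002], [0.057, 0.998, 0.001], [0.002, 0.001, -1.0]]
contact_force: [-0.4, -0.0, -2.9]
finger_gap: 53.9
grasp_force: 24.9
```

Call:
{"op": "arm_command", "data": {"motion": [[[0,0,2,0,0,0,4],[0,0,3,0,0,0,4],[0,0,2,0,0,0,4],[0,0,1,0,0,0,4],[0,0,0,0,0,0,4],[0,0,0,0,0,0,4]]]}}

```text
time_s: 31.95
ee_pos: [553.3, -335.1, 131.8]
orientation: [[-0.998, 0.058, 0.001], [0.058, 0.998, -0.001], [-0.001, -0.001, -1.0]]
contact_force: [0.4, -0.2, -1.8]
finger_gap: 53.4
grasp_force: 24.9
```

```bash
python3 -c "
from h import *
go(552.5,-334.5,79,86.6)
cv2.imwrite('pics/s4.png',cv2.resize(bot.snapshot('side')[150:280,320:500,::-1],None,fx=4,fy=4))"
```

```text
pos [ 553.3 -335.1  131.8] d cm [0.09 0.06 5.28] az 0.1 q6 -2.14 tilt [-2.000e-03  1.000e-03  3.084e+00]
```

View pics/s4.png

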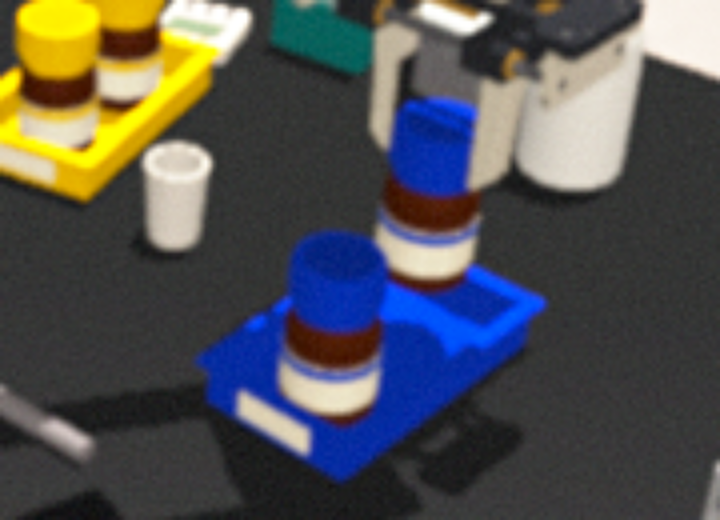

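The first blue bottle stands in the near half and the second hangs over the far half. I'll lower it.

Call:
{"op": "arm_command", "data": {"motion": [[[0,0,1.5,0,0,0,4],[0,0,1.5,0,0,0,4],[0,0,0.8,0,0,0,4],[0,0,0.5,0,0,0,4],[0,0,0.3,0,0,0,4],[0,0,0.2,0,0,0,4],[0,0,0.1,0,0,0,4],[0,0,0.1,0,0,0,4],[0,0,0,0,0,0,4],[0,0,0,0,0,0,4]]]}}

```text
time_s: 33.0
ee_pos: [553.0, -335.3, 80.9]
orientation: [[-0.998, 0.058, 0.0], [0.058, 0.998, -0.0], [-0.0, -0.0, -1.0]]
contact_force: [-0.7, 0.2, -1.3]
finger_gap: 54.1
grasp_force: 24.9
```

Call:
{"op": "arm_command", "data": {"motion": [[[0,0,0.1,0,0,0,4],[0,0,0,0,0,0,4],[0,0,0,0,0,0,4]]]}}

```text
time_s: 33.3
ee_pos: [553.4, -335.4, 80.6]
orientation: [[-0.998, 0.058, 0.001], [0.058, 0.998, -0.001], [-0.001, -0.001, -1.0]]
contact_force: [-0.6, 1.7, 4.7]
finger_gap: 53.7
grasp_force: 25.0
```

Contact at 4.7 N. I'll release, lift, and move away for a clear final view.

Call:
{"op": "arm_command", "data": {"motion": [[[0,0,0,0,0,0,6],[0,0,0,0,0,0,9.3],[0,0,0,0,0,0,9.3],[0,0,0,0,0,0,9.3],[0,0,-2,0,0,0,9.3],[0,0,-4,0,0,0,9.3],[0,0,-4,0,0,0,9.3],[0,0,-4,0,0,0,9.3],[0,0,-4,0,0,0,9.3],[0,0,0,0,0,0,9.3]]]}}

```text
time_s: 34.3
ee_pos: [555.4, -337.1, 267.9]
orientation: [[-0.998, 0.058, 0.01], [0.058, 0.998, -0.007], [-0.01, -0.006, -1.0]]
contact_force: [0.8, -1.2, 0.4]
finger_gap: 93.0
grasp_force: 0.0
```

Call:
{"op": "arm_command", "data": {"motion": [[[3,-1,0,0,0,0,9.3],[3,-1,0,0,0,0,9.3],[3,-1,0,0,0,0,9.3],[3,-1,0,0,0,0,9.3],[3,-1,0,0,0,0,9.3],[0,0,0,0,0,0,9.3],[0,0,0,0,0,0,9.3],[0,0,0,0,0,0,9.3]]]}}

```text
time_s: 35.1
ee_pos: [400.9, -376.2, 259.3]
orientation: [[-0.998, 0.058, 0.0], [0.058, 0.998, 0.0], [-0.0, 0.0, -1.0]]
contact_force: [-0.8, -0.3, -0.2]
finger_gap: 93.5
grasp_force: 0.0
```

```bash
python3 -c "
from h import *
a=bot.snapshot('top')[90:240,150:430,::-1]; b=bot.snapshot('side')[100:280,180:480,::-1]
r=lambda i:cv2.resize(i,(560,300))
cv2.imwrite('pics/fin.png',np.vstack([r(a),cv2.resize(b,(560,300))]))"
```

```text
(no output)
```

View pics/fin.png

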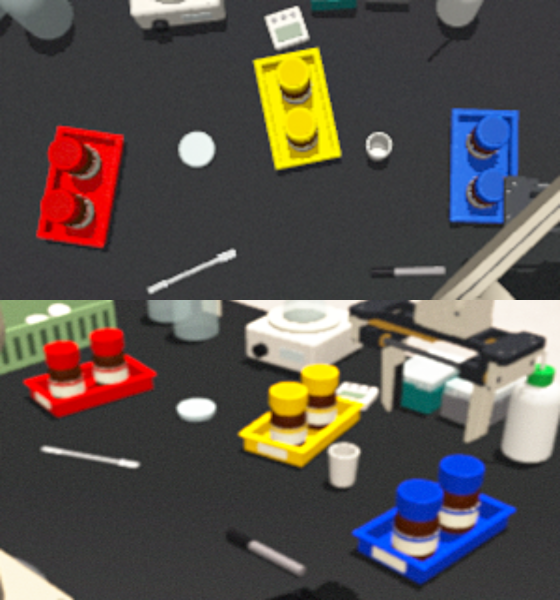

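The final view shows all six bottles upright in the trays of their cap colours. The beaker and the stored yellow bottle are where they were, and the gripper is clear of everything.

```bash
python3 -c "
from cell import bot
print(bot.job_done())"
```

```text
the job is handed in; nothing more can be done
None
```

All five bottles are upright in their matching trays, the stored yellow bottle and the beaker look unmoved in the final pictures, and the job was handed in at about 35 s of the 120 s limit, with no verdict returned.

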